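Refit the detector on the bent rod of a light-scattering goniometer

TASK

Put the detector back on the goniometer: take the detector carrier that stands on the desk, thread its bore over the free end of the bent rod with the lens towards the sample table, and run it round the bend, turning it with the rod, until it rests against the stop collar, then let go. Come up to the collar gently: it is only lightly clamped at a set angle and must not be shifted. Keep the carrier upright and leave the round can and the filter cube near it where they stand.

Things in the scene. Friction and masses are not known exactly. Their poses are not given: they have to be found in the camera images.
- goniometer: Fixed instrument on a grey 275 x 275 x 12 mm breadboard (edges at x, y = -165 and +110 mm). Origin: on the desk, below the centre of the rod's bend. A level round steel rod, 12 mm thick, axis 145 mm above the desk, runs straight from its free end at (-130, 60) mm to (-130, 0), then bends about the origin: at angle a it is at (-130 cos a, -130 sin a) mm. At a = 1.85 rad a clamp block holds it (top 162 mm)
- rod_tip (a point): the rounded free end of the rod, on its axis, 145 mm up; the rod runs from here 60 mm straight along the goniometer's -y and has no support before its clamp block
- bend_start (a point): point on the rod's axis where the bend begins (a = 0; radius 130 mm to the axis, level). What follows the rod from here must turn with it, by +a about the vertical (counterclockwise from above)
- sample (a point): top of the glass cell on the small sample table, 153 mm up, above the centre of the bend; the laser tube behind it (goniometer x = 36 to 118 mm) is 138 mm high
- stop_face (a point): Centre (on the rod's axis) of the near face of the stop collar, a dark steel shaft collar 28 mm across and 10 mm thick, clamped somewhere on the bend (this face at a = 1.02 to 1.42 rad). Lightly clamped: it slips if pushed with more than about 20 N
- carrier: Loose detector carrier, 0.2 to 0.33 kg, 106 mm tall. Origin: centre of its underside. z 0 to 30: black housing 40 (x) x 34 (y) mm, lens tube on its +x side; z 30 to 64: aluminium block 34 (x) x 36 (y) mm; z 64 to 106: square grip stem 20 x 20 mm, flats facing x and y. Weight is low, so it hangs upright. Starts with yaw -0.6 to 0.6; on the rod, lens to the sample, its yaw is the goniometer's plus a
- bore (a point): Centre of the round bore through the carrier's block, 15.5 mm wide, 36 mm long, along the carrier's y, 47 mm above its underside. When the block rests against the collar this point is about 20 mm from stop_face
- lens (a point): centre of the lens in the carrier's housing, 31.5 mm out on its +x side, 15 mm above its underside
- objective_can: black round can, 41 mm across, 62 mm tall, loose, standing near the carrier; origin: centre of its underside. To be left alone
- filter_cube: black cube of about 40 mm with a round window, loose, standing near the carrier; origin: underside. To be left alone
Not all that is in view belongs to the job. What is shaped like the carrier but blue or red is not meant.

How it is judged:
By the outcome, as a careful person would: the job done as asked, in the order asked, and still so for the second after the job is handed in, with the robot touching nothing.
It also fails if it takes over 51 s, if anything falls off the work surface, if the arm or the gripper's body presses on something with over 40 N, if the wrist force passes 120 N, or if a joint passes its speed limit or range.

ROBOT

A 6-joint arm with a two-finger parallel gripper is mounted at the origin on a cart in front of the work surface, level with it; the furniture and walls round the work are solid. World frame = base frame: x ahead of the robot, y to its left, z up, the work surface at z = 0. Lengths are in m, angles in rad, forces in N, time in s.
With the tool pointing down it reaches from about 0.3 to 1 m from the base axis. Payload 5.1 kg.
Tool frame: the origin (TCP) lies at the very end of the fingers, on their centre line; the grasp point (between the pads) lies 19 mm behind it; z points along the fingers, y is the line along which they close (so a half turn about z gives the same grasp; the last joint's range is limited). The gripper opens to 95 mm and grips with 3 to 60 N. Pads are 20 mm wide; open, the fingers measure 119 mm over their backs; the gripper's body (75 mm by 180 mm) begins 59 mm behind the grasp point.
Start: joints at [-1.347, 0.124, 1.65, -0, 1.367, -0.083], TCP at [0.196, -0.62, 0.215] pointing down, gripper open.
Joint ranges: [-2.61, 2.61], [-1.02, 2.33], [0.03, 2.71], [-1.35, 4.49], [0.32, 2.68], [-2.91, 2.91]. Speed limits (rad/s): [2.57, 2.57, 3.14, 3.14, 3.14, 3.14].

INTERFACE

Orientations are given as a unit quaternion [w, x, y, z].
In Python, from plant import bot gives the robot as it stands.
- The arm moves only by the tool send_rows, never from a script. Its argument "commands" is a list that holds one entry, the list of rows, each a list of 7 numbers: the shift along the tool's x, y, z in mm, then the turn, a rotation vector about the tool's x, y, z in degrees, then the opening, from -1 (shut) to 1 (fully open). A call has 1 to 5 rows; each row is the pose to reach, as a shift and turn from the pose commanded when the call began, along the tool's axes at that moment; what a row does not reach only later rows make up. A row lasts 1/10 s, in which the tool goes at most 50 mm and 8.59 degrees, less where a joint would pass 70% of its speed; a pose out of reach is approached as far as the arm can. A call with a gripper value outside its range is refused whole. The fingers move at their own pace and stop on an object; "newtons" is the grip in N (left out, the last holds). Time passes only in rows, so rows that repeat a pose let the fingers close. It gives the time, the measured TCP pose, the force, the opening and the grip force at its end, in the units of the state.
- bot.sense(): the state, without advancing time (a new reading comes with each control period).
- bot.read_camera(name): name is "scene" or "top"; returns a dict with "img" (480x640x3 uint8, red, green, blue), "range_z" (480x640 float32, m along the optical axis (not along the pixel's ray), 0 where there is no reading), "fx", "fy", "cx", "cy" (pixels), "view" (4x4, takes a point from world to camera coordinates). Camera axes: x right, y up, looking along -z (the intrinsics and any distortion apply to the point x, -y, -z); pixel columns grow to the right and rows downward; lengths in m; the calibration is good to about 2 mm. A picture is of the moment at which its call begins.
- bot.sign_off(): hands the job in; it is judged then, once.
Trained networks look in the newest picture that a camera, given by its name, has taken for a name from the list of things; names that differ only in an ending like _2 or _b are one class to them, and where a whole thing is asked for, a point or a joint stands for the part that bears it (a point fixed in the world has none). Each returns a list of dicts, best first, with "score" (0 to 1); they miss things now and then, are a little off and sometimes report something else, mostly with a low value. They report only what shows in the picture. A call takes as long as a camera call. They do not tell look-alikes from the thing itself.
- bot.recognise(camera, label): "point" ([x, y, z] in m, in the coordinates of the camera as it stood for that picture, good to about 4 mm: the middle of the surface that is visible of it).
The state is a dict: "t": time; "joint_positions": joint angles; "qvel": joint speeds; "tau": joint torques, N m; "tool_pos": TCP position; "orientation": TCP orientation; "force": force on the tool from outside, world axes, zero at the start; "ft_torque": the same for the moment, N m; "gripper_width": finger opening in m; "grip_force": force on a finger pad.
Only numpy, scipy, OpenCV 4.12 (cv2) and the standard library are available. Lean on these libraries where they do the work, as an engineer would, in place of code of your own. Each camera call takes 0.05 s, during which the arm holds its last target. There are 200 camera calls.

## Working session

There is one attempt and no reset: what is moved stays moved. The work goes in short steps, Python scripts to look and compute and a tool call to move; the robot and the scene stay as the last step left them, time stands still between calls to the robot, and variables do not carry over. Pictures are saved under pics/ and viewed, at most 10 in all, crops included, and the job is handed in when it is done.

Besides the shell and the picture viewer there is one more tool, called as a command line: name --argument value ..., lists and objects as JSON in quotes. send_rows: Moves the arm, as the interface text tells. Its arguments: {"type":"object","properties":{"commands":{"type":"array"},"newtons":{"type":"number"}},"required":["commands"]}

```bash
mkdir -p pics; ls; cat > h.py <<'E'
import numpy as np, cv2
from plant import bot
from scipy.spatial.transform import Rotation as R
def cam(n,save=None):
    c=bot.read_camera(n)
    if save: cv2.imwrite(save,c['img'][:,:,::-1])
    return c
def cloud(c):
    z=c['range_z'];v,u=np.mgrid[:480,:640]
    p=np.stack([(u-c['cx'])/c['fx']*z,-(v-c['cy'])/c['fy']*z,-z],-1)
    T=np.linalg.inv(c['view']);return p@T[:3,:3].T+T[:3,3]
def toworld(c,p):
    T=np.linalg.inv(c['view']);return T[:3,:3]@np.array(p)+T[:3,3]
def proj(c,P):
    q=c['view'][:3,:3]@np.array(P)+c['view'][:3,3]
    return c['cx']+c['fx']*q[0]/-q[2], c['cy']+c['fy']*q[1]/q[2]
E
python3 - <<'E'
from h import *
np.set_printoptions(precision=4,suppress=True)
for n in ['scene','top']:
    c=cam(n,f'pics/{n}0.png'); print(n,{k:c[k] for k in c if k not in('img','range_z')})
    np.savez(f'{n}0.npz',**c)
    for l in ['goniometer','rod_tip','bend_start','sample','stop_face','carrier','bore','lens','objective_can','filter_cube']:
        for d in bot.recognise(n,l)[:4]: 
            w=toworld(c,d['point']); print(l,round(d['score'],2),w,np.round(proj(c,w)))
s=bot.sense(); print(s)
E
```

```text
pics
scene {'fx': 496.0794678051552, 'fy': 496.0794678051552, 'cx': 324.448288074734, 'cy': 246.769011774395, 'view': array([[-0.7243, -0.6894,  0.0133,  0.4039],
       [ 0.5159, -0.529 ,  0.6738, -0.3535],
       [-0.4575,  0.4949,  0.7388, -0.7304],
       [ 0.    ,  0.    ,  0.    ,  1.    ]])}
goniometer 0.85 [ 0.5649 -0.1364  0.0132] [367. 238.]
rod_tip 0.83 [ 0.5685 -0.1381  0.0133] [366. 236.]
bend_start 0.85 [ 0.5658 -0.1369  0.0107] [366. 238.]
sample 0.75 [ 0.5659 -0.1347  0.0147] [366. 237.]
stop_face 0.58 [0.5971 0.1923 0.0569] [233. 309.]
carrier 0.92 [0.3963 0.0983 0.0558] [355. 345.]
carrier 0.85 [0.5818 0.2821 0.0505] [197. 349.]
carrier 0.84 [0.5959 0.1902 0.0565] [234. 309.]
carrier 0.81 [0.637  0.0759 0.0527] [267. 262.]
bore 0.97 [0.3917 0.0966 0.0584] [357. 346.]
bore 0.76 [0.4989 0.0984 0.0566] [310. 310.]
bore 0.63 [0.5795 0.2827 0.0554] [197. 348.]
bore 0.61 [0.5993 0.1922 0.0588] [232. 308.]
lens 0.94 [0.4971 0.0971 0.056 ] [312. 310.]
lens 0.91 [0.6464 0.0766 0.0568] [263. 258.]
lens 0.88 [0.5967 0.1888 0.0567] [234. 308.]
lens 0.74 [0.3964 0.0989 0.0569] [
[... 1187 characters left out ...]
.73 [0.6386 0.0634 0.066 ] [304. 186.]
objective_can 0.68 [0.463  0.1807 0.0656] [243. 270.]
objective_can 0.44 [ 0.5576 -0.2567  0.154 ] [477. 214.]
filter_cube 0.79 [0.5029 0.2894 0.0372] [194. 253.]
{'t': 1.1, 'joint_positions': array([-1.3466,  0.1238,  1.6503, -0.    ,  1.3675, -0.0826]), 'qvel': array([-0.0021,  0.0019,  0.0009,  0.0003,  0.    , -0.0011]), 'tau': array([  0.0008, -41.7592, -36.0233,   0.0777,   0.0429,  -0.    ]), 'tool_pos': array([ 0.1963, -0.6197,  0.2147]), 'orientation': array([ 0.    ,  0.9883,  0.1528, -0.    ]), 'force': array([-0.0743, -0.0815, -0.1648]), 'ft_torque': array([ 0.0059, -0.0002, -0.0111]), 'grip_force': 0.0, 'gripper_width': 0.09483553727022524}
```

View pics/scene0.png

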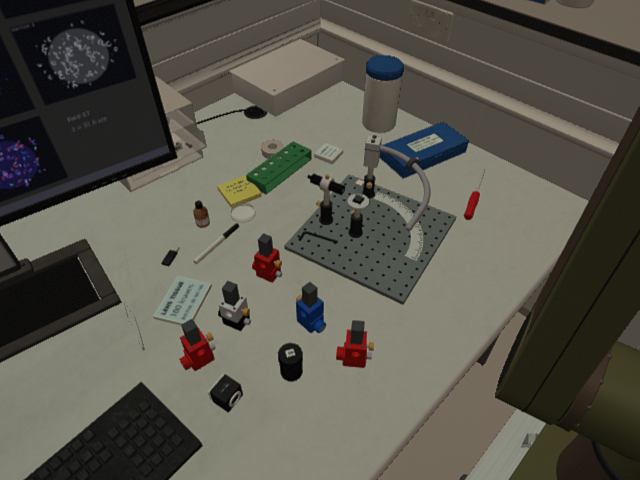

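View pics/top0.png

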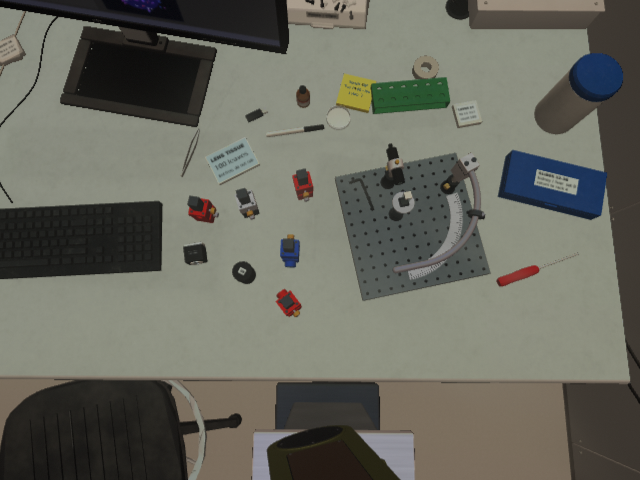

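The real carrier is the silver/black one, at top px (247,204) and scene px (234,308). The red and blue ones are look-alikes. The rod tip is at top px (397,269) and the collar near (478,213). Next I fit models to the depth clouds.

```bash
cat > fit.py <<'E'
from h import *
from scipy.optimize import least_squares
def box(p,c,h):
    q=np.abs(p-c)-h
    return np.linalg.norm(np.maximum(q,0),axis=1)+np.minimum(q.max(1),0)
def sdf_car(p):
    b=[box(p,[0,0,.015],[.020,.017,.015]),box(p,[0,0,.047],[.017,.018,.017]),box(p,[0,0,.085],[.010,.010,.021])]
    l=np.hypot(p[:,1],p[:,2]-.015)-.008
    b.append(np.maximum(l,np.abs(p[:,0]-.0255)-.006))
    return np.min(b,0)
def fit_car(P,x0,dz=0):
    f=lambda s:sdf_car((P-[s[0],s[1],dz])@R.from_euler('z',s[2]).as_matrix())
    best=None
    for y in np.linspace(-.6,.6,7):
        r=least_squares(f,[x0[0],x0[1],y],loss='soft_l1',f_scale=.002,x_scale=[.01,.01,.1])
        if best is None or r.cost<best.cost: best=r
    return best
def rod_res(P,s):
    g=(P-[s[0],s[1],.145+s[3]])@R.from_euler('z',s[2]).as_matrix()
    a=np.arctan2(-g[:,1],-g[:,0]); rr=np.hypot(g[:,0],g[:,1])
    lat=np.where(g[:,1]>0,-g[:,0]-.13,rr-.13); 
    return np.hypot(lat,g[:,2])-.006,g,a,lat
E
cat > run1.py <<'E'
from fit import *
np.set_printoptions(precision=4,suppress=True)
for n in ['scene','top']:
    c=dict(np.load(n+'0.npz'));W=cloud(c);z=W[...,2]
    P=W.reshape(-1,3);rgb=c['img'].reshape(-1,3)
    near=lambda x,y,r:np.hypot(P[:,0]-x,P[:,1]-y)<r
    desk=near(.5,.0,.04); print(n,'desk z',np.median(P[desk,2]))
    m=near(.598,.178,.045)&(P[:,2]>.006)&(P[:,2]<.12)
    r=fit_car(P[m],[.598,.178]);print('car',r.x,m.sum(),r.cost,np.median(np.abs(r.fun)), 'top z',np.percentile(P[m,2],97))
    m=near(.57,-.164,.22)&(P[:,2]>.136)&(P[:,2]<.153)
    Q=P[m]
    best=None
    for y0 in (.1,.2,.3):
      s=np.array([.57,-.16,y0,0])
      for it in range(8):
        rr,g,a,lat=rod_res(Q,s)
        k=(np.abs(lat)<(.025 if it<3 else .009))&(a<1.75)&(g[:,1]<.062)
        s=least_squares(lambda s:rod_res(Q[k],s)[0],s,loss='soft_l1',f_scale=.0015,x_scale=[.01,.01,.1,.01]).x
      rr,g,a,lat=rod_res(Q[k],s)
      print('gon',s,k.sum(),np.median(np.abs(rr)),'gy max',np.sort(g[:,1])[-5:])
    # board fit
    b=near(s[0],s[1],.26)&(np.abs(P[:,2]-.012)<.005)&(rgb.max(1)<110)&(rgb.max(1)>35)
    print('board rect',b.sum(),cv2.minAreaRect((P[b,:2]*1000).astype(np.float32)), 'board centre expected',s[:2]+R.from_euler('z',s[2]).as_matrix()[:2,:2]@[-.0275,-.0275])
    # collar: points off the rod by 8-15mm
    g=(P-[s[0],s[1],.145+s[3]])@R.from_euler('z',s[2]).as_matrix()
    a=np.arctan2(-g[:,1],-g[:,0]);d=np.hypot(np.hypot(g[:,0],g[:,1])-.13,g[:,2])
    k=(d>.0095)&(d<.016)&(a>.8)&(a<1.6)&(g[:,2]>-.012)
    print('collar a',np.histogram(a[k],np.arange(.8,1.61,.04)),np.percentile(a[k],[3,50,97]))
    np.save(n+'_g.npy',s)
o=[]
for n,(u,v) in [('scene',(234,308)),('top',(247,204)),('top',(440,220))]:
    I=cv2.imread(f'pics/{n}0.png'); h=32 if len(o)<2 else 60
    o.append(cv2.resize(I[v-h:v+h,u-h:u+h],(266,266),interpolation=cv2.INTER_CUBIC))
cv2.imwrite('pics/crop1.png',np.hstack(o))
E
python3 run1.py
```

```text
scene desk z -6.448636422740073e-06
car [0.6077 0.1831 0.3346] 1062 0.001634252101939521 0.0007137769610303278 top z 0.10616273331522301
gon [ 0.5934 -0.132   0.2163  0.    ] 687 0.0006538531644503269 gy max [0.0595 0.0596 0.0599 0.0602 0.0603]
gon [ 0.5934 -0.132   0.2163  0.    ] 687 0.0006538531698842441 gy max [0.0595 0.0596 0.0599 0.0602 0.0603]
gon [ 0.5934 -0.132   0.2163  0.    ] 687 0.0006538531665992242 gy max [0.0595 0.0596 0.0599 0.0602 0.0603]
board rect 9741 ((613.7937622070312, -143.6739501953125), (472.9823303222656, 436.3651123046875), 77.6607666015625) board centre expected [ 0.5724 -0.1648]
collar a (array([ 0,  0,  0,  0,  0,  2, 55, 30,  5,  0,  0,  0,  0,  0,  0,  0,  0,
        0,  0,  0]), array([0.8 , 0.84, 0.88, 0.92, 0.96, 1.  , 1.04, 1.08, 1.12, 1.16, 1.2 ,
       1.24, 1.28, 1.32, 1.36, 1.4 , 1.44, 1.48, 1.52, 1.56, 1.6 ])) [1.0406 1.0685 1.1262]
top desk z 0.0010391802925047156
car [0.6091 0.1837 0.3177] 515 0.0011873242266853086 0.0010400968795313496 top z 0.10843754303857166
gon [ 0.5942 -0.1315  0.2146  0.0006] 908 0.0006522533186655937 gy max [0.0579 0.0584 0.0589 0.0592 0.0593]
gon [ 0.5942 -0.1315  0.2146  0.0006] 908 0.0006522533131561154 gy max [0.0579 0.0584 0.0589 0.0592 0.0593]
gon [ 0.5942 -0.1315  0.2146  0.0006] 908 0.0006522533837116746 gy max [0.0579 0.0584 0.0589 0.0592 0.0593]
board rect 12853 ((622.129150390625, -151.84255981445312), (456.14813232421875, 454.57476806640625), 76.52420043945312) board centre expected [ 0.5732 -0.1642]
collar a (array([ 0,  0,  0,  0,  0,  0, 53, 39, 11,  0,  0,  0,  0,  0,  0,  0,  0,
        0,  0,  0]), array([0.8 , 0.84, 0.88, 0.92, 0.96, 1.  , 1.04, 1.08, 1.12, 1.16, 1.2 ,
       1.24, 1.28, 1.32, 1.36, 1.4 , 1.44, 1.48, 1.52, 1.56, 1.6 ])) [1.0437 1.0778 1.1261]
```

View pics/crop1.png

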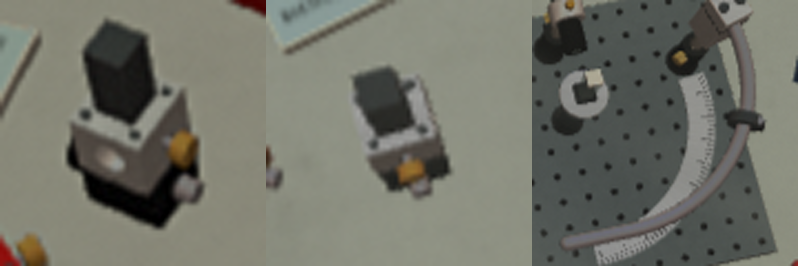

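Both cameras agree: goniometer (0.594,-0.132) with yaw 0.216, carrier (0.6085,0.1835) with yaw 0.325, lens facing away from the robot, collar at a≈1.03. I'll grip the x-flats, since that centres the carrier across the rod.

```bash
cat > mv.py <<'E'
# state: commanded pose x,y,z(m),yaw(tool x). plan() prints rounded rows for waypoints, saves new commanded pose
import json,os,numpy as np
G=np.array([.5938,-.1317,.2155])
def gon(p):  # gonio xy mm -> world m
    c,s=np.cos(G[2]),np.sin(G[2]); x,y=np.array(p)/1000
    return np.array([G[0]+c*x-s*y,G[1]+s*x+c*y])
def load(): return json.load(open('cmd.json'))
def plan(wps,grip,nd=1,save=True):
    x0,y0,z0,w0=load()
    rows=[]
    for X,Y,Z,w in wps:
        d=np.array([X-x0,Y-y0]);c,s=np.cos(w0),np.sin(w0)
        rows.append([round(1000*(c*d[0]+s*d[1]),nd),round(1000*(s*d[0]-c*d[1]),nd),round(1000*(z0-Z),nd),0,0,round(-np.degrees(w-w0),nd),grip])
    print(json.dumps([rows]).replace('.0,',','))
    t=rows[-1];c,s=np.cos(w0),np.sin(w0)
    if save: json.dump([x0+(c*t[0]+s*t[1])/1000,y0+(s*t[0]-c*t[1])/1000,z0-t[2]/1000,w0-np.radians(t[5])],open('cmd.json','w'))
def lerp(to,n):
    a=np.array(load());return [a+(np.array(to)-a)*k/n for k in range(1,n+1)]
E
python3 - <<'E'
import json,numpy as np
from mv import *
from h import bot
s=bot.sense();q=s['orientation'];w=2*np.arctan2(q[2],q[1])
json.dump([*s['tool_pos'],w],open('cmd.json','w'));print(load())
a=np.array(load());b=np.array([.6085,.1834,.2,.325+np.pi/2])
for k in range(1,5): plan(lerp(a+(b-a)*k/4,5),1,0)
plan(lerp([.6085,.1834,.07,.325+np.pi/2],4),.4,1)
E
```

```text
[0.19627395326879185, -0.6196539633249194, 0.21466609243652424, 0.3067909295790102]
[[[32, -32, 1, 0, 0, -5, 1], [64, -64, 1, 0, 0, -9, 1], [95, -96, 2, 0, 0, -14, 1], [127, -128, 3, 0, 0, -18, 1], [159, -160, 4, 0, 0, -23, 1]]]
[[[42, -17, 1, 0, 0, -5, 1], [84, -34, 1, 0, 0, -9, 1], [125, -51, 2, 0, 0, -14, 1], [167, -69, 3, 0, 0, -18, 1], [209, -86, 3, 0, 0, -23, 1]]]
[[[45, 1, 1, 0, 0, -4, 1], [90, 1, 2, 0, 0, -9, 1], [135, 2, 2, 0, 0, -13, 1], [180, 3, 3, 0, 0, -18, 1], [225, 3, 4, 0, 0, -22, 1]]]
[[[42, 18, 1, 0, 0, -5, 1], [83, 35, 1, 0, 0, -9, 1], [125, 53, 2, 0, 0, -14, 1], [167, 70, 3, 0, 0, -18, 1], [208, 88, 4, 0, 0, -23, 1]]]
[[[0.1, -0.1, 32.4, 0, 0, -0, 0.4], [0.3, -0.1, 64.8, 0, 0, -0, 0.4], [0.4, -0.2, 97.2, 0, 0, -0, 0.4], [0.6, -0.2, 129.7, 0, 0, -0, 0.4]]]
```

send_rows --commands '[[[32, -32, 1, 0, 0, -5, 1], [64, -64, 1, 0, 0, -9, 1], [95, -96, 2, 0, 0, -14, 1], [127, -128, 3, 0, 0, -18, 1], [159, -160, 4, 0, 0, -23, 1]]]'

```text
t: 1.6
tool_pos: [0.3, -0.4175, 0.2107]
orientation: [0.0, 0.937, 0.348, 0.0]
force: [0.9, 0.1, -0.6]
gripper_width: 0.0954
grip_force: 0.0
```

send_rows --commands '[[[42, -17, 1, 0, 0, -5, 1], [84, -34, 1, 0, 0, -9, 1], [125, -51, 2, 0, 0, -14, 1], [167, -69, 3, 0, 0, -18, 1], [209, -86, 3, 0, 0, -23, 1]]]'

```text
t: 2.1
tool_pos: [0.4027, -0.2161, 0.2078]
orientation: [0.0, 0.849, 0.528, 0.0]
force: [1.6, 0.1, -0.3]
gripper_width: 0.0949
grip_force: 0.0
```

send_rows --commands '[[[45, 1, 1, 0, 0, -4, 1], [90, 1, 2, 0, 0, -9, 1], [135, 2, 2, 0, 0, -13, 1], [180, 3, 3, 0, 0, -18, 1], [225, 3, 4, 0, 0, -22, 1]]]'

```text
t: 2.6
tool_pos: [0.5058, -0.0158, 0.204]
orientation: [0.0, 0.733, 0.681, 0.0]
force: [0.3, -1.0, 0.6]
gripper_width: 0.095
grip_force: 0.0
```

send_rows --commands '[[[42, 18, 1, 0, 0, -5, 1], [83, 35, 1, 0, 0, -9, 1], [125, 53, 2, 0, 0, -14, 1], [167, 70, 3, 0, 0, -18, 1], [208, 88, 4, 0, 0, -23, 1]]]'

```text
t: 3.1
tool_pos: [0.6095, 0.1849, 0.1997]
orientation: [0.0, 0.582, 0.813, 0.0]
force: [0.7, -0.4, 1.1]
gripper_width: 0.0952
grip_force: 0.0
```

send_rows --commands '[[[0, 0, 32, 0, 0, 0, 0.4], [0.5, 0, 65, 0, 0, 0, 0.4], [0.5, 0, 97, 0, 0, 0, 0.4], [0.6, -0.2, 129.7, 0, 0, 0, 0.4], [0.6, -0.2, 129.7, 0, 0, 0, 0.4]]]'

```text
t: 3.6
tool_pos: [0.6043, 0.1826, 0.064]
orientation: [-0.004, 0.584, 0.812, -0.004]
force: [-0.6, -0.1, -1.2]
gripper_width: 0.0673
grip_force: 0.0
```

```bash
python3 - <<'E'
from mv import *
from h import bot
s=bot.sense();print(s['tool_pos'],load(),2*np.arctan2(s['orientation'][2],s['orientation'][1]),s['force'],s['ft_torque'])
E
```

```text
[0.60431516 0.18258929 0.06404369] [0.6085313662821141, 0.18342481646937464, 0.06996609243652424, 1.8950405488938502] 1.8951661114622957 [-0.55703545 -0.10494701 -1.18089042] [-0.03654203 -0.12818114  0.02366946]
```

send_rows --commands '[[[0, 0, 0, 0, 0, 0, 0.4], [0, 0, 0, 0, 0, 0, 0.4]]]'

```text
t: 3.8
tool_pos: [0.6102, 0.1838, 0.0726]
orientation: [0.001, 0.584, 0.812, 0.001]
force: [0.8, 0.6, 0.2]
gripper_width: 0.0666
grip_force: 0.0
```

send_rows --commands '[[[0, 0, 0, 0, 0, 0, -0.3], [0, 0, 0, 0, 0, 0, -0.5], [0, 0, 0, 0, 0, 0, -0.7], [0, 0, 0, 0, 0, 0, -0.8], [0, 0, 0, 0, 0, 0, -0.9]]]' --newtons 25

```text
t: 4.3
tool_pos: [0.6086, 0.1834, 0.0701]
orientation: [0.0, 0.584, 0.812, 0.0]
force: [-0.2, -0.8, -0.0]
gripper_width: 0.0319
grip_force: 0.0
```

send_rows --commands '[[[0, 0, 0, 0, 0, 0, -1], [0, 0, 0, 0, 0, 0, -1], [0, 0, 0, 0, 0, 0, -1]]]'

```text
t: 4.6
tool_pos: [0.6085, 0.1835, 0.0699]
orientation: [-0.0, 0.584, 0.812, -0.0]
force: [-0.2, 0.2, 0.3]
gripper_width: 0.0202
grip_force: 25.0
```

```bash
python3 - <<'E'
from mv import *
from h import bot
s=bot.sense();print(s['tool_pos'],load(),2*np.arctan2(s['orientation'][2],s['orientation'][1]),s['force'],s['ft_torque'],s['gripper_width'],s['grip_force'])
E
```

```text
[0.6084973  0.18346312 0.06987032] [0.6085313662821141, 0.18342481646937464, 0.06996609243652424, 1.8950405488938502] 1.8950231505160213 [-0.19168194  0.24683354  0.31390641] [ 0.03544341 -0.1576886   0.00682275] 0.020245829644389726 24.997510313987732
```

```bash
python3 - <<'E'
from mv import *
c=load();plan(lerp([c[0],c[1],.2,c[3]],5),-1)
g=gon([-130,110]);y=G[2]+np.pi/2;print(g)
a=np.array(load());b=np.array([*g,.2,y])
plan([a+(b-a)*k for k in (.08,.22,.38,.54,.68)],-1)
plan([a+(b-a)*k for k in (.8,.9,.97,1,1)],-1)
plan([[*g,z,y] for z in (.192,.182,.173,.168,.168)],-1)
E
```

```text
[[[0, 0, -26, 0, 0, -0, -1], [0, 0, -52, 0, 0, -0, -1], [0, 0, -78, 0, 0, -0, -1], [0, 0, -104, 0, 0, -0, -1], [0, 0, -130, 0, 0, -0, -1]]]
[ 0.443285   -0.05204301]
[[[-13.6, -18.5, -0, 0, 0, 0.5, -1], [-37.5, -51, -0, 0, 0, 1.4, -1], [-64.8, -88, -0, 0, 0, 2.4, -1], [-92.1, -125.1, -0, 0, 0, 3.4, -1], [-116, -157.5, -0, 0, 0, 4.2, -1]]]
[[[-22.4, -26.3, -0, 0, 0, 0.8, -1], [-41.1, -48.1, -0, 0, 0, 1.4, -1], [-54.2, -63.4, -0, 0, 0, 1.8, -1], [-59.8, -70, -0, 0, 0, 2, -1], [-59.8, -70, -0, 0, 0, 2, -1]]]
[[[-0, 0, 8, 0, 0, 0, -1], [-0, 0, 18, 0, 0, 0, -1], [-0, 0, 27, 0, 0, 0, -1], [-0, 0, 32, 0, 0, 0, -1], [-0, 0, 32, 0, 0, 0, -1]]]
```

send_rows --commands '[[[0, 0, -26, 0, 0, 0, -1], [0, 0, -52, 0, 0, 0, -1], [0, 0, -78, 0, 0, 0, -1], [0, 0, -104, 0, 0, 0, -1], [0, 0, -130, 0, 0, 0, -1]]]'

```text
t: 5.1
tool_pos: [0.6079, 0.1833, 0.2]
orientation: [-0.001, 0.584, 0.812, -0.001]
force: [-0.3, 0.3, -1.9]
gripper_width: 0.0199
grip_force: 25.0
```

send_rows --commands '[[[-13.6, -18.5, 0, 0, 0, 0.5, -1], [-37.5, -51, 0, 0, 0, 1.4, -1], [-64.8, -88, 0, 0, 0, 2.4, -1], [-92.1, -125.1, 0, 0, 0, 3.4, -1], [-116, -157.5, 0, 0, 0, 4.2, -1]]]'

```text
t: 5.6
tool_pos: [0.4943, 0.022, 0.199]
orientation: [-0.001, 0.613, 0.79, -0.001]
force: [-0.9, 0.1, -1.5]
gripper_width: 0.02
grip_force: 25.0
```

send_rows --commands '[[[-22.4, -26.3, 0, 0, 0, 0.8, -1], [-41.1, -48.1, 0, 0, 0, 1.4, -1], [-54.2, -63.4, 0, 0, 0, 1.8, -1], [-59.8, -70, 0, 0, 0, 2, -1], [-59.8, -70, 0, 0, 0, 2, -1]]]'

```text
t: 6.1
tool_pos: [0.4428, -0.0524, 0.1996]
orientation: [-0.0, 0.627, 0.779, 0.0]
force: [-0.6, -1.1, -2.3]
gripper_width: 0.0199
grip_force: 25.0
```

send_rows --commands '[[[0, 0, 8, 0, 0, 0, -1], [0, 0, 18, 0, 0, 0, -1], [0, 0, 27, 0, 0, 0, -1], [0, 0, 32, 0, 0, 0, -1], [0, 0, 32, 0, 0, 0, -1]]]'

```text
t: 6.6
tool_pos: [0.4425, -0.0515, 0.1663]
orientation: [-0.001, 0.626, 0.779, -0.001]
force: [0.9, 0.5, -2.4]
gripper_width: 0.0196
grip_force: 25.0
```

send_rows --commands '[[[0, 0, 0, 0, 0, 0, -1], [0, 0, 0, 0, 0, 0, -1], [0, 0, 0, 0, 0, 0, -1], [0, 0, 0, 0, 0, 0, -1]]]'

```text
t: 7.0
tool_pos: [0.4435, -0.0521, 0.1684]
orientation: [0.0, 0.627, 0.779, 0.0]
force: [0.1, -0.7, -2.4]
gripper_width: 0.0198
grip_force: 25.0
```

```bash
cat > run2.py <<'E'
from fit import *
from mv import load,G
np.set_printoptions(precision=4,suppress=True)
s=bot.sense();print(s['tool_pos'],load(),2*np.arctan2(s['orientation'][2],s['orientation'][1]),s['force'],s['ft_torque'],s['gripper_width'])
for n in ['scene','top']:
    c=cam(n,f'pics/{n}1.png');P=cloud(c).reshape(-1,3);d=load()
    m=(np.hypot(P[:,0]-d[0],P[:,1]-d[1])<.045)&(P[:,2]>.09)&(P[:,2]<.165)
    f=lambda s:sdf_car((P[m]-[s[0],s[1],s[3]])@R.from_euler('z',s[2]).as_matrix())
    r=least_squares(f,[d[0],d[1],d[3]-np.pi/2,d[2]-.07],loss='soft_l1',f_scale=.002,x_scale=[.01,.01,.1,.01])
    print(n,m.sum(),r.x,np.median(abs(r.fun)))
    g=(P-[G[0],G[1],.145])@R.from_euler('z',G[2]).as_matrix()
    k=(abs(g[:,0]+.13)<.012)&(abs(g[:,2])<.009)&(g[:,1]<.065)&(g[:,1]>0)
    print('rod',k.sum(),np.median(g[k],0),g[k,2].max(),'tip',g[k,1].max())
    gb=(r.x[[0,1]]-G[:2])@R.from_euler('z',G[2]).as_matrix()[:2,:2]; print('carrier in gonio',gb, 'bore z',r.x[3]+.047)
    u,v=map(int,proj(c,[d[0],d[1]-.02,.145]));I=c['img'][max(0,v-60):v+60,u-70:u+70,::-1]
    cv2.imwrite(f'pics/c_{n}.png',cv2.resize(I,(400,340),interpolation=cv2.INTER_CUBIC))
cv2.imwrite('pics/crop2.png',np.hstack([cv2.imread(f'pics/c_{n}.png') for n in('scene','top')]))
E
python3 run2.py
```

```text
[ 0.4435 -0.0521  0.1684] [0.4432368223828831, -0.052018020986144886, 0.16796609243652424, 1.7868301352702016] 1.7867587197620225 [ 0.1413 -0.7368 -2.4048] [-0.0487 -0.1057 -0.0633] 0.019818146653538163
scene 880 [ 0.4418 -0.0527  0.2592  0.0994] 0.001151902142799155
rod 27 [-0.1359  0.0413  0.002 ] 0.006308639305030478 tip 0.056068579625265326
carrier in gonio [-0.1316  0.1096] bore z 0.14636569243227568
top 10 [ 0.4422 -0.0522  0.2361  0.098 ] 6.797174017441655e-05
  return _methods._mean(a, axis=axis, dtype=dtype,
  ret = um.true_divide(
Traceback (most recent call last):
  File "run2.py", line 13, in <module>
    print('rod',k.sum(),np.median(g[k],0),g[k,2].max(),'tip',g[k,1].max())
                                          ~~~~~~~~~~^^
ValueError: zero-size array to reduction operation maximum which has no identity
```

```bash
python3 - <<'E'
from mv import *
y=G[2]+np.pi/2;z=.168
plan([[*gon([-129.4,v]),z,y] for v in (104,95,87,81,77)],-1)
plan([[*gon([-129.4,v]),z,y] for v in (74,71,69,68,68)],-1)
E
```

```text
[[[-6, 0.6, -0, 0, 0, 0, -1], [-15, 0.6, -0, 0, 0, 0, -1], [-23, 0.6, -0, 0, 0, 0, -1], [-29, 0.6, -0, 0, 0, 0, -1], [-33, 0.6, -0, 0, 0, 0, -1]]]
[[[-3, 0, -0, 0, 0, 0, -1], [-6, 0, -0, 0, 0, 0, -1], [-8, 0, -0, 0, 0, 0, -1], [-9, 0, -0, 0, 0, 0, -1], [-9, 0, -0, 0, 0, 0, -1]]]
```

send_rows --commands '[[[-6, 0.6, 0, 0, 0, 0, -1], [-15, 0.6, 0, 0, 0, 0, -1], [-23, 0.6, 0, 0, 0, 0, -1], [-29, 0.6, 0, 0, 0, 0, -1], [-33, 0.6, 0, 0, 0, 0, -1]]]'

```text
t: 7.6
tool_pos: [0.451, -0.085, 0.1679]
orientation: [-0.0, 0.627, 0.779, -0.0]
force: [0.5, 0.3, -2.2]
gripper_width: 0.02
grip_force: 25.0
```

send_rows --commands '[[[-3, 0, 0, 0, 0, 0, -1], [-6, 0, 0, 0, 0, 0, -1], [-8, 0, 0, 0, 0, 0, -1], [-9, 0, 0, 0, 0, 0, -1], [-9, 0, 0, 0, 0, 0, -1]]]'

```text
t: 8.1
tool_pos: [0.4528, -0.0929, 0.168]
orientation: [-0.0, 0.627, 0.779, 0.0]
force: [-0.4, -1.5, -1.6]
gripper_width: 0.0199
grip_force: 25.0
```

```bash
cat > st.py <<'E'
from fit import *
from mv import load,G
np.set_printoptions(precision=4,suppress=True)
s=bot.sense();d=load();Rg=R.from_euler('z',G[2]).as_matrix()
al=d[3]-np.pi/2-G[2];Rc=R.from_euler('z',d[3]-np.pi/2).as_matrix()
print('t',s['t'],'err mm (carrier axes)',1000*(s['tool_pos']-d[:3])@Rc,'F',s['force']@Rc,'T',s['ft_torque']@Rc,'w',s['gripper_width'],'a',al,'gon',1000*((s['tool_pos'][:2]-G[:2])@Rg[:2,:2]))
E
cat > look.py <<'E'
from st import *
import sys
for n in ['scene']:
    c=cam(n)
    P=cloud(c).reshape(-1,3)
    m=(np.hypot(P[:,0]-d[0],P[:,1]-d[1])<.045)&(P[:,2]>.09)&(P[:,2]<.16)
    f=lambda s:sdf_car((P[m]-[s[0],s[1],s[3]])@R.from_euler('z',s[2]).as_matrix())
    r=least_squares(f,[d[0],d[1],d[3]-np.pi/2,d[2]-.07],loss='soft_l1',f_scale=.002,x_scale=[.01,.01,.1,.01])
    print(n,m.sum(),r.x,'gon',(r.x[:2]-G[:2])@Rg[:2,:2],'a',r.x[2]-G[2])
    u,v=map(int,proj(c,[d[0],d[1],.145]));I=c['img'][max(0,v-45):v+45,u-60:u+60,::-1]
    cv2.imwrite(sys.argv[1],cv2.resize(I,(720,540),interpolation=cv2.INTER_CUBIC))
E
python3 look.py pics/in1.png
```

```text
t 8.1 err mm (carrier axes) [-0.0029  0.0346 -0.0114] F [-0.6991 -1.4209 -1.5803] T [-0.0764 -0.1062 -0.0516] w 0.019943257439450558 a 0.0005338084753050698 gon [-129.4222   68.0697]
scene 715 [ 0.451  -0.0934  0.2534  0.1014] gon [-0.1313  0.068 ] a 0.03792313095548808
```

View pics/in1.png

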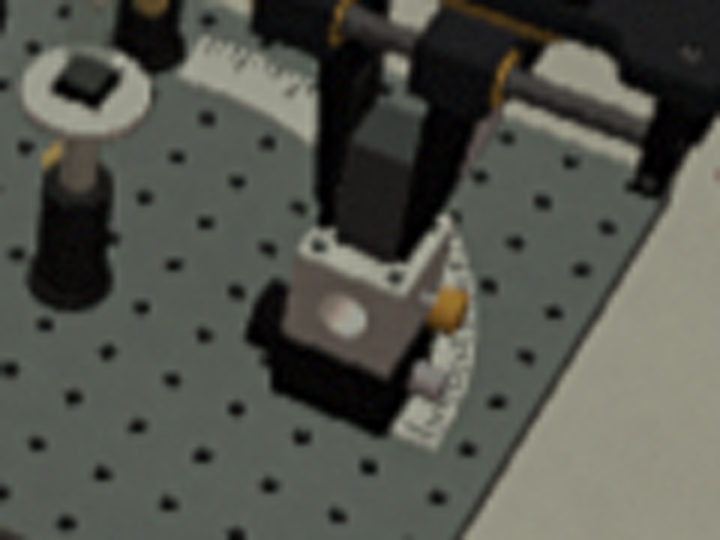

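```bash
python3 - <<'E'
from mv import *
y=G[2]+np.pi/2;z=.168
plan([[*gon([-129.4,v]),z,y] for v in (64,58,52,47,45)],-1)
E
```

```text
[[[-4, 0, -0, 0, 0, 0, -1], [-10, 0, -0, 0, 0, 0, -1], [-16, 0, -0, 0, 0, 0, -1], [-21, 0, -0, 0, 0, 0, -1], [-23, 0, -0, 0, 0, 0, -1]]]
```

send_rows --commands '[[[-4, 0, 0, 0, 0, 0, -1], [-10, 0, 0, 0, 0, 0, -1], [-16, 0, 0, 0, 0, 0, -1], [-21, 0, 0, 0, 0, 0, -1], [-23, 0, 0, 0, 0, 0, -1]]]'

```text
t: 8.65
tool_pos: [0.4579, -0.1161, 0.1679]
orientation: [-0.0, 0.627, 0.779, -0.0]
force: [-1.2, -0.1, -2.9]
gripper_width: 0.0202
grip_force: 25.0
```

```bash
python3 look.py pics/in2.png
```

```text
t 8.65 err mm (carrier axes) [-0.0426 -0.6869 -0.0412] F [-1.1724  0.1755 -2.9214] T [-0.0343 -0.1135 -0.0193] w 0.020166561587707566 a 0.0005338084753050698 gon [-129.4493   44.3481]
scene 702 [ 0.4562 -0.1167  0.2538  0.1008] gon [-0.1312  0.044 ] a 0.038318096667015605
```

View pics/in2.png

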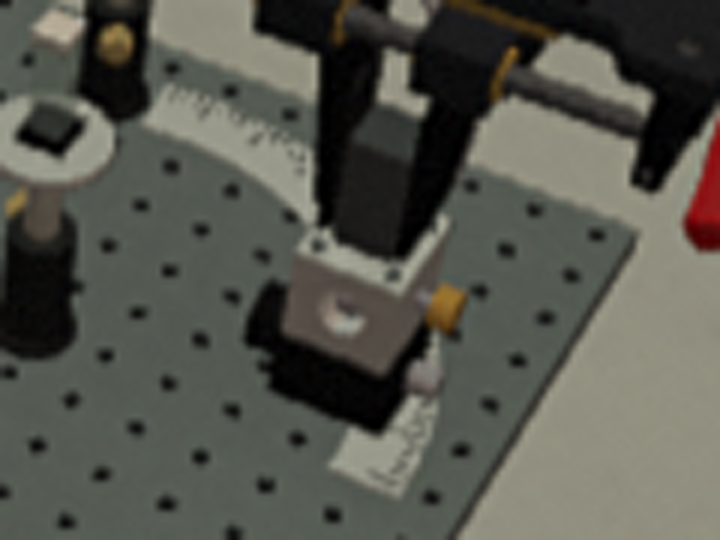

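The rod tip shows inside the bore (about px 345,312) with almost no force, so it is threaded. I go on, then probe the sideways play.

send_rows --commands '[[[-4, 0, 0, 0, 0, 0, -1], [-10, 0, 0, 0, 0, 0, -1], [-16, 0, 0, 0, 0, 0, -1], [-21, 0, 0, 0, 0, 0, -1], [-23, 0, 0, 0, 0, 0, -1]]]'

```text
t: 9.2
tool_pos: [0.4628, -0.1384, 0.168]
orientation: [-0.0, 0.627, 0.779, -0.0]
force: [-0.5, 0.1, -1.6]
gripper_width: 0.0199
grip_force: 25.0
```

send_rows --commands '[[[0, 0.7, 0, 0, 0, 0, -1], [0, 1.4, 0, 0, 0, 0, -1], [0, 1.4, 0, 0, 0, 0, -1]]]'

```text
t: 9.5
tool_pos: [0.4635, -0.1378, 0.1679]
orientation: [-0.0, 0.627, 0.779, -0.001]
force: [-2.7, -1.9, -1.0]
gripper_width: 0.0199
grip_force: 25.0
```

```bash
python3 st.py
```

```text
t 9.5 err mm (carrier axes) [  0.8486 -23.1414  -0.0927] F [-3.032  -1.2695 -1.0309] T [-0.3604  0.5828  0.0377] w 0.019913190607082642 a 0.0005338084753050698 gon [-128.5461   21.8941]
```

send_rows --commands '[[[0, -1.4, 0, 0, 0, 0, -1], [0, -2.8, 0, 0, 0, 0, -1], [0, -2.8, 0, 0, 0, 0, -1]]]'

```text
t: 9.8
tool_pos: [0.4613, -0.1379, 0.168]
orientation: [0.0, 0.627, 0.779, 0.0]
force: [-0.2, 0.3, -1.6]
gripper_width: 0.0198
grip_force: 25.0
```

```bash
python3 st.py
```

```text
t 9.8 err mm (carrier axes) [ -1.324  -22.7809   0.0283] F [-0.0973  0.3006 -1.6123] T [-0.0153 -0.0919 -0.0132] w 0.01982542298847025 a 0.0005338084753050698 gon [-130.7188   22.2535]
```

send_rows --commands '[[[0, -0.8, 0, 0, 0, 0, -1], [0, -1.6, 0, 0, 0, 0, -1], [0, -1.6, 0, 0, 0, 0, -1]]]'

```text
t: 10.1
tool_pos: [0.4599, -0.1384, 0.168]
orientation: [0.0, 0.627, 0.779, 0.0]
force: [1.3, -0.4, -3.4]
gripper_width: 0.0198
grip_force: 25.0
```

```bash
python3 st.py
```

```text
t 10.1 err mm (carrier axes) [ -2.8226 -22.9033   0.0553] F [ 1.1501 -0.6569 -3.366 ] T [-0.016  -0.3259  0.0256] w 0.019821977971763747 a 0.0005338084753050698 gon [-132.2174   22.1303]
```

Contacts bracket the rod at x = -130.4 in my goniometer frame. I correct the frame by that and plan the bend along chords.

```bash
python3 - <<'E'
from mv import *
c=load();w=c[3];dx,dy=-23,-3.0
c[0]+=(np.cos(w)*dx+np.sin(w)*dy)/1000;c[1]+=(np.sin(w)*dx-np.cos(w)*dy)/1000
json.dump(c,open('cmd.json','w'))
open('mv.py','a').write('''
G[:2]+=np.array([np.cos(G[2]),np.sin(G[2])])*(-.00042)
def C(s): # s mm of arc from bend start (negative: straight)
    return np.array([-130.,-s]) if s<0 else -130*np.array([np.cos(s/130),np.sin(s/130)])
def on(s,lat=0,z=.168,rot=0):
    p,q,m=C(s-18),C(s+18),C(s); t=q-p; ang=np.arctan2(t[0],-t[1])
    c=.25*p+.25*q+.5*m+lat*np.array([np.cos(ang),np.sin(ang)])
    return [*gon(c),z,G[2]+ang+rot+np.pi/2]
''')
E
python3 - <<'E'
from mv import *
print(load())
plan([on(s) for s in (-22,-20,-15,-10,-6)],-1)
E
```

```text
[0.45975605384640084, -0.1384869459930786, 0.16796609243652424, 1.7868301352702016]
[[[-0, 2, -0, 0, 0, 0, -1], [-2, 2, -0, 0, 0, 0, -1], [-7, 2, -0, 0, 0, -0, -1], [-12, 2, -0, 0, 0, -0.4, -1], [-16, 2.1, -0, 0, 0, -0.9, -1]]]
```

send_rows --commands '[[[0, 2, 0, 0, 0, 0, -1], [-2, 2, 0, 0, 0, 0, -1], [-7, 2, 0, 0, 0, 0, -1], [-12, 2, 0, 0, 0, -0.4, -1], [-16, 2.1, 0, 0, 0, -0.9, -1]]]'

```text
t: 10.6
tool_pos: [0.4653, -0.1542, 0.168]
orientation: [0.0, 0.62, 0.784, -0.0]
force: [-0.2, 0.1, -3.2]
gripper_width: 0.02
grip_force: 25.0
```

```bash
python3 st.py;  python3 - <<'E'
from mv import *
plan([on(s) for s in (-2,3,8,12,14)],-1)
E
```

```text
t 10.6 err mm (carrier axes) [-0.0372 -0.5896  0.    ] F [-0.1306  0.1691 -3.1685] T [-0.0318 -0.1594 -0.0338] w 0.020049373257187586 a 0.016241771743253947 gon [-129.8939    5.4445]
[[[-4, 0, -0, 0, 0, -0.6, -1], [-9, 0.2, -0, 0, 0, -1.8, -1], [-14, 0.4, -0, 0, 0, -3.2, -1], [-18, 0.7, -0, 0, 0, -4.6, -1], [-20, 0.9, -0, 0, 0, -5.3, -1]]]
```

send_rows --commands '[[[-4, 0, 0, 0, 0, -0.6, -1], [-9, 0.2, 0, 0, 0, -1.8, -1], [-14, 0.4, 0, 0, 0, -3.2, -1], [-18, 0.7, 0, 0, 0, -4.6, -1], [-20, 0.9, 0, 0, 0, -5.3, -1]]]'

```text
t: 11.1
tool_pos: [0.4708, -0.1734, 0.168]
orientation: [0.0, 0.583, 0.812, -0.0]
force: [-0.5, 0.1, -1.4]
gripper_width: 0.02
grip_force: 25.0
```

```bash
python3 st.py;  python3 - <<'E'
from mv import *
plan([on(s) for s in (17,22,27,32,34)],-1)
E
```

```text
t 11.1 err mm (carrier axes) [-0.0578 -0.5236 -0.0041] F [-0.4548  0.2183 -1.3769] T [-0.0306 -0.1189  0.0229] w 0.02004801929033061 a 0.10874422209895343 gon [-128.6421  -14.475 ]
[[[-2.9, 0, -0, 0, 0, -1.3, -1], [-7.9, 0.3, -0, 0, 0, -3.5, -1], [-12.9, 0.7, -0, 0, 0, -5.7, -1], [-17.8, 1.2, -0, 0, 0, -7.9, -1], [-19.8, 1.5, -0, 0, 0, -8.8, -1]]]
```

Free of contact; going on.

send_rows --commands '[[[-2.9, 0, 0, 0, 0, -1.3, -1], [-7.9, 0.3, 0, 0, 0, -3.5, -1], [-12.9, 0.7, 0, 0, 0, -5.7, -1], [-17.8, 1.2, 0, 0, 0, -7.9, -1], [-19.8, 1.5, 0, 0, 0, -8.8, -1]]]'

```text
t: 11.6
tool_pos: [0.4786, -0.1916, 0.168]
orientation: [0.0, 0.519, 0.855, -0.0]
force: [-0.8, -0.7, -2.1]
gripper_width: 0.0197
grip_force: 25.0
```

```bash
python3 st.py;  python3 - <<'E'
from mv import *
plan([on(s) for s in (38,43,48,53,55)],-1)
E
```

```text
t 11.6 err mm (carrier axes) [-0.0416 -0.3741 -0.0101] F [-1.0455 -0.2274 -2.0745] T [-0.0732 -0.1046  0.0093] w 0.019707444929877135 a 0.2623331962744544 gon [-124.9446  -33.8406]
[[[-4, 0.1, -0, 0, 0, -1.7, -1], [-8.9, 0.3, -0, 0, 0, -3.9, -1], [-13.9, 0.8, -0, 0, 0, -6.1, -1], [-18.8, 1.4, -0, 0, 0, -8.3, -1], [-20.8, 1.7, -0, 0, 0, -9.2, -1]]]
```

send_rows --commands '[[[-4, 0.1, 0, 0, 0, -1.7, -1], [-8.9, 0.3, 0, 0, 0, -3.9, -1], [-13.9, 0.8, 0, 0, 0, -6.1, -1], [-18.8, 1.4, 0, 0, 0, -8.3, -1], [-20.8, 1.7, 0, 0, 0, -9.2, -1]]]'

```text
t: 12.1
tool_pos: [0.4896, -0.2091, 0.1679]
orientation: [-0.0, 0.449, 0.893, 0.0]
force: [0.5, 0.0, -1.7]
gripper_width: 0.0198
grip_force: 25.0
```

```bash
python3 st.py;  python3 - <<'E'
from mv import *
plan([on(s) for s in (59,64,69,74,76)],-1)
E
```

```text
t 12.1 err mm (carrier axes) [-0.0081 -0.2283 -0.0522] F [ 0.4222 -0.3034 -1.7312] T [-0.0609 -0.0997 -0.0142] w 0.019803151289965428 a 0.42290348745793294 gon [-117.8792  -53.3275]
[[[-4, 0.1, -0, 0, 0, -1.8, -1], [-8.9, 0.3, -0, 0, 0, -4, -1], [-13.9, 0.7, -0, 0, 0, -6.2, -1], [-18.8, 1.4, -0, 0, 0, -8.4, -1], [-20.8, 1.7, -0, 0, 0, -9.3, -1]]]
```

send_rows --commands '[[[-4, 0.1, 0, 0, 0, -1.8, -1], [-8.9, 0.3, 0, 0, 0, -4, -1], [-13.9, 0.7, 0, 0, 0, -6.2, -1], [-18.8, 1.4, 0, 0, 0, -8.4, -1], [-20.8, 1.7, 0, 0, 0, -9.3, -1]]]'

```text
t: 12.6
tool_pos: [0.5034, -0.2247, 0.1679]
orientation: [-0.0, 0.375, 0.927, 0.0]
force: [-0.9, 0.7, -2.4]
gripper_width: 0.02
grip_force: 25.0
```

```bash
python3 st.py;  python3 - <<'E'
from mv import *
plan([on(s) for s in (80,85,90,95,98)],-1)
E
```

```text
t 12.6 err mm (carrier axes) [ 0.0373 -0.164  -0.0283] F [-0.0898  1.109  -2.3518] T [-0.062  -0.1709 -0.0033] w 0.02004865812517369 a 0.5852191078934057 gon [-107.757   -71.5019]
[[[-4, 0, -0, 0, 0, -1.7, -1], [-9, 0.3, -0, 0, 0, -3.9, -1], [-13.9, 0.7, -0, 0, 0, -6.1, -1], [-18.8, 1.3, -0, 0, 0, -8.3, -1], [-21.8, 1.8, -0, 0, 0, -9.7, -1]]]
```

send_rows --commands '[[[-4, 0, 0, 0, 0, -1.7, -1], [-9, 0.3, 0, 0, 0, -3.9, -1], [-13.9, 0.7, 0, 0, 0, -6.1, -1], [-18.8, 1.3, 0, 0, 0, -8.3, -1], [-21.8, 1.8, 0, 0, 0, -9.7, -1]]]'

```text
t: 13.1
tool_pos: [0.5203, -0.2384, 0.1679]
orientation: [-0.0, 0.295, 0.955, 0.0]
force: [0.0, 0.3, -2.1]
gripper_width: 0.0198
grip_force: 25.0
```

```bash
python3 look.py pics/col1.png;  python3 - <<'E'
from mv import *
plan([on(s) for s in (100,102,104,106,106)],-1)
E
```

```text
t 13.1 err mm (carrier axes) [ 0.1085 -0.0705 -0.074 ] F [ 0.3034  0.1542 -2.1322] T [-0.0934 -0.166  -0.0413] w 0.01975205739512283 a 0.7545160453368558 gon [-94.209  -88.5409]
scene 673 [ 0.5202 -0.239   0.9741  0.1006] gon [-0.0944 -0.0891] a 0.7586266246371587
[[[-2, 0, -0, 0, 0, -0.8, -1], [-4, 0.1, -0, 0, 0, -1.7, -1], [-6, 0.2, -0, 0, 0, -2.6, -1], [-8, 0.3, -0, 0, 0, -3.5, -1], [-8, 0.3, -0, 0, 0, -3.5, -1]]]
```

View pics/col1.png

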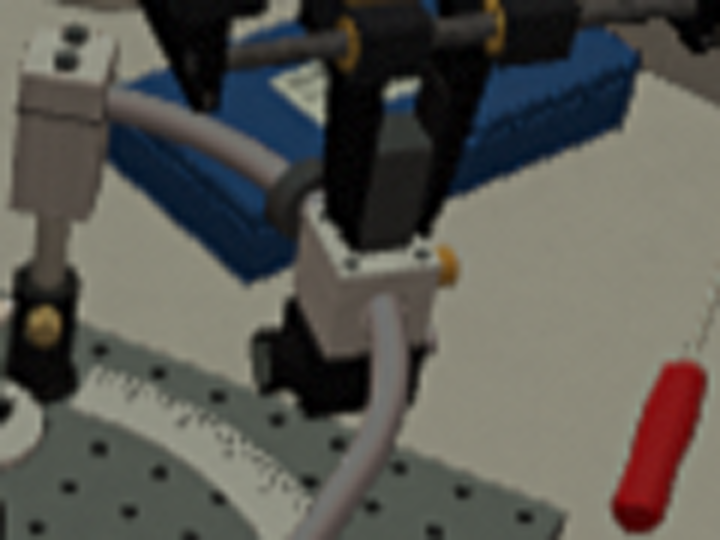

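Threaded, with a small gap left to the collar (about px 290,195). I lower the grip so it would slip before the collar does.

send_rows --commands '[[[-2, 0, 0, 0, 0, -0.8, -1], [-4, 0.1, 0, 0, 0, -1.7, -1], [-6, 0.2, 0, 0, 0, -2.6, -1], [-8, 0.3, 0, 0, 0, -3.5, -1], [-8, 0.3, 0, 0, 0, -3.5, -1]]]' --newtons 12

```text
t: 13.65
tool_pos: [0.5271, -0.2429, 0.168]
orientation: [0.0, 0.266, 0.964, -0.0]
force: [-0.4, 0.1, -1.7]
gripper_width: 0.0202
grip_force: 12.0
```

```bash
python3 st.py;  python3 - <<'E'
from mv import *
plan([on(s) for s in (107,108,109,110,110)],-1)
plan([on(s) for s in (111,111.5,112,112)],-1)
E
```

```text
t 13.65 err mm (carrier axes) [-0.0266 -0.1911  0.0117] F [-0.1281  0.4423 -1.7031] T [-0.1148 -0.1449 -0.0653] w 0.02018224540570466 a 0.8156025691566575 gon [-88.5173 -94.3375]
[[[-0.9, -0, -0, 0, 0, -0.4, -1], [-1.9, -0, -0, 0, 0, -0.9, -1], [-2.9, -0, -0, 0, 0, -1.3, -1], [-3.9, 0, -0, 0, 0, -1.8, -1], [-3.9, 0, -0, 0, 0, -1.8, -1]]]
[[[-1, 0, -0, 0, 0, -0.4, -1], [-1.5, 0, -0, 0, 0, -0.6, -1], [-2, 0, -0, 0, 0, -0.8, -1], [-2, 0, -0, 0, 0, -0.8, -1]]]
```

send_rows --commands '[[[-0.9, 0, 0, 0, 0, -0.4, -1], [-1.9, 0, 0, 0, 0, -0.9, -1], [-2.9, 0, 0, 0, 0, -1.3, -1], [-3.9, 0, 0, 0, 0, -1.8, -1], [-3.9, 0, 0, 0, 0, -1.8, -1]]]'

```text
t: 14.15
tool_pos: [0.5304, -0.2448, 0.168]
orientation: [0.0, 0.251, 0.968, -0.0]
force: [0.6, 0.0, -2.3]
gripper_width: 0.0198
grip_force: 12.0
```

```bash
python3 st.py
```

```text
t 14.15 err mm (carrier axes) [0.0252 1.8793 0.025 ] F [ 0.3227 -0.5554 -2.2977] T [-0.0893 -0.1486  0.0499] w 0.019785202214983158 a 0.8609811297085099 gon [-85.7089 -96.9409]
```

send_rows --commands '[[[-0.5, 0, 0, 0, 0, -0.2, -1], [-1, 0, 0, 0, 0, -0.4, -1], [-1.5, 0, 0, 0, 0, -0.6, -1], [-2, 0, 0, 0, 0, -0.8, -1]]]'

```text
t: 14.55
tool_pos: [0.5321, -0.2457, 0.168]
orientation: [0.0, 0.245, 0.97, 0.0]
force: [0.1, -0.1, -2.3]
gripper_width: 0.0197
grip_force: 12.0
```

```bash
python3 st.py; python3 - <<'E'
from mv import *
plan([on(s) for s in (112.5,113,113.5,113.5)],-1)
E
```

```text
t 14.55 err mm (carrier axes) [ 0.0016 -0.0423  0.0057] F [-0.0175 -0.0917 -2.295 ] T [-0.0621 -0.1195 -0.0232] w 0.01971495822687303 a 0.8609811297085099 gon [-84.2667 -98.2111]
[[[-0.5, 0, -0, 0, 0, -0.3, -1], [-1, 0, -0, 0, 0, -0.5, -1], [-1.5, 0, -0, 0, 0, -0.7, -1], [-1.5, 0, -0, 0, 0, -0.7, -1]]]
```

send_rows --commands '[[[-0.5, 0, 0, 0, 0, -0.3, -1], [-1, 0, 0, 0, 0, -0.5, -1], [-1.5, 0, 0, 0, 0, -0.7, -1], [-1.5, 0, 0, 0, 0, -0.7, -1]]]'

```text
t: 14.95
tool_pos: [0.5334, -0.2465, 0.1679]
orientation: [-0.0, 0.239, 0.971, 0.0]
force: [-1.2, -0.6, -1.1]
gripper_width: 0.0198
grip_force: 12.0
```

```bash
python3 st.py; python3 - <<'E'
from mv import *
plan([on(s) for s in (114,114.5,115,115)],-1)
E
```

```text
t 14.95 err mm (carrier axes) [-0.0007 -0.0344 -0.0405] F [-1.0821  0.7666 -1.0963] T [-0.1206 -0.1279 -0.0287] w 0.019772582220207988 a 0.8731984344724704 gon [-83.1362 -99.1849]
[[[-0.5, 0, -0, 0, 0, -0.2, -1], [-1, 0, -0, 0, 0, -0.4, -1], [-1.5, 0, -0, 0, 0, -0.7, -1], [-1.5, 0, -0, 0, 0, -0.7, -1]]]
```

send_rows --commands '[[[-0.5, 0, 0, 0, 0, -0.2, -1], [-1, 0, 0, 0, 0, -0.4, -1], [-1.5, 0, 0, 0, 0, -0.7, -1], [-1.5, 0, 0, 0, 0, -0.7, -1]]]'

```text
t: 15.35
tool_pos: [0.5347, -0.2471, 0.168]
orientation: [0.0, 0.233, 0.973, -0.0]
force: [-0.0, -0.8, -2.0]
gripper_width: 0.0203
grip_force: 12.0
```

```bash
python3 look.py pics/col2.png; python3 - <<'E'
from mv import *
plan([on(s) for s in (115.5,116,116.5,116.5)],-1)
E
```

```text
t 15.35 err mm (carrier axes) [ 0.0264 -0.0597 -0.0044] F [-0.7239 -0.3138 -1.9874] T [-0.1749 -0.1982  0.028 ] w 0.02027336766482461 a 0.8854157392364308 gon [ -81.9497 -100.1432]
scene 645 [ 0.5346 -0.2474  1.1301  0.1003] gon [-0.0821 -0.1004] a 0.9145645865290233
[[[-0.5, 0, -0, 0, 0, -0.2, -1], [-1, 0.1, -0, 0, 0, -0.4, -1], [-1.5, 0.1, -0, 0, 0, -0.6, -1], [-1.5, 0.1, -0, 0, 0, -0.6, -1]]]
```

View pics/col2.png

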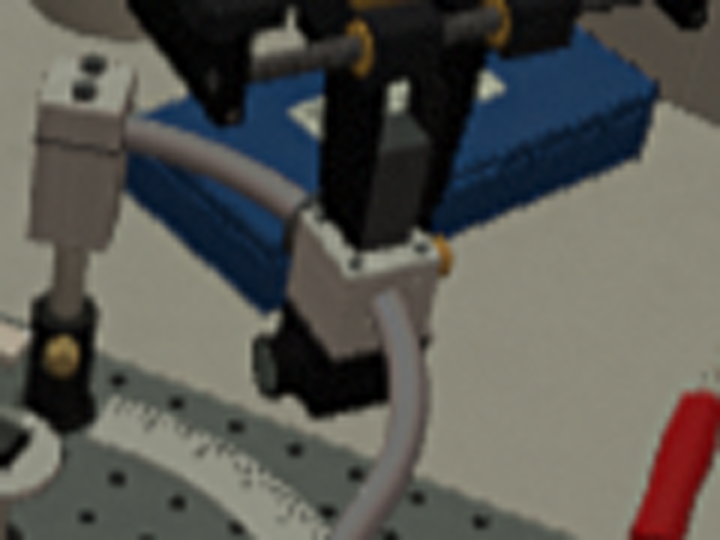

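Almost touching, and there is still no push-back. I creep on.

send_rows --commands '[[[-0.5, 0, 0, 0, 0, -0.2, -1], [-1, 0.1, 0, 0, 0, -0.4, -1], [-1.5, 0.1, 0, 0, 0, -0.6, -1], [-1.5, 0.1, 0, 0, 0, -0.6, -1]]]'

```text
t: 15.8
tool_pos: [0.5359, -0.2477, 0.1679]
orientation: [-0.0, 0.228, 0.974, 0.0]
force: [-0.8, -0.1, -1.8]
gripper_width: 0.02
grip_force: 12.0
```

```bash
python3 st.py; python3 - <<'E'
from mv import *
plan([on(s) for s in (117,117.5,117.5)],-1)
E
```

```text
t 15.8 err mm (carrier axes) [-0.0369  0.1792 -0.053 ] F [-0.4756  0.6797 -1.7881] T [ 0.1035 -0.0389 -0.0022] w 0.020041874291240207 a 0.8958877147483966 gon [ -80.951  -100.9147]
[[[-0.5, -0, -0, 0, 0, -0.2, -1], [-1, -0, -0, 0, 0, -0.5, -1], [-1, -0, -0, 0, 0, -0.5, -1]]]
```

send_rows --commands '[[[-0.3, 0, 0, 0, 0, -0.1, -1], [-0.5, 0, 0, 0, 0, -0.2, -1], [-0.5, 0, 0, 0, 0, -0.2, -1]]]'

```text
t: 16.1
tool_pos: [0.5361, -0.2478, 0.1679]
orientation: [-0.001, 0.226, 0.974, 0.0]
force: [-3.5, 1.5, -1.0]
gripper_width: 0.0199
grip_force: 12.0
```

```bash
python3 st.py
```

```text
t 16.1 err mm (carrier axes) [-0.0866  0.9454 -0.076 ] F [-0.1915  3.8215 -1.0434] T [0.5537 0.0302 0.0711] w 0.01992647428334998 a 0.9046143610083681 gon [ -80.804  -101.1065]
```

Contact with the collar at about 4 N. I lower 1.5 mm so the bore hangs on the rod, then release.

send_rows --commands '[[[0, 0, 0.5, 0, 0, 0, -1], [0, 0, 1, 0, 0, 0, -1], [0, 0, 1.5, 0, 0, 0, -1], [0, 0, 1.5, 0, 0, 0, -1]]]'

```text
t: 16.5
tool_pos: [0.5362, -0.2477, 0.1664]
orientation: [-0.0, 0.226, 0.974, 0.0]
force: [-4.2, 1.4, 0.4]
gripper_width: 0.02
grip_force: 12.0
```

```bash
python3 st.py
```

```text
t 16.5 err mm (carrier axes) [ 0.1235  0.8625 -1.5852] F [-0.5672  4.3996  0.3691] T [ 0.8137 -0.1227  0.0436] w 0.020026628927648584 a 0.9046143610083681 gon [ -80.609  -100.9926]
```

send_rows --commands '[[[0, 0, 0, 0, 0, 0, -0.5], [0, 0, 0, 0, 0, 0, -0.4], [0, 0, 0, 0, 0, 0, -0.2], [0, 0, 0, 0, 0, 0, 0], [0, 0, 0, 0, 0, 0, 0]]]'

```text
t: 17.0
tool_pos: [0.5367, -0.2481, 0.1666]
orientation: [0.0, 0.226, 0.974, -0.0]
force: [0.7, 0.4, 0.5]
gripper_width: 0.0457
grip_force: 0.0
```

```bash
python3 look.py pics/rel.png
```

```text
t 17.0 err mm (carrier axes) [-0.0004  0.2393 -1.3441] F [ 0.729  -0.4765  0.4882] T [-0.1746 -0.103   0.0211] w 0.04571898657144672 a 0.9046143610083681 gon [ -80.1957 -101.4751]
scene 643 [ 0.5354 -0.2485  1.1736  0.0964] gon [-0.0816 -0.1016] a 0.9581370017893969
```

View pics/rel.png

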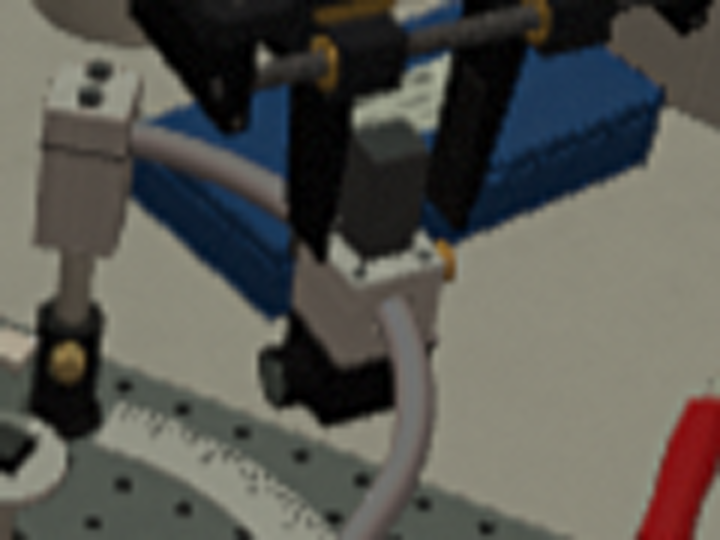

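Released and hanging upright on the rod. I retreat upward and then check the gap.

send_rows --commands '[[[0, 0, -10, 0, 0, 0, 0], [0, 0, -30, 0, 0, 0, 0], [0, 0, -60, 0, 0, 0, 0], [0, 0, -90, 0, 0, 0, 0], [0, 0, -110, 0, 0, 0, 0]]]'

```text
t: 17.55
tool_pos: [0.5372, -0.2484, 0.2802]
orientation: [0.002, 0.226, 0.974, -0.001]
force: [0.2, -0.2, 0.4]
gripper_width: 0.0475
grip_force: 0.0
```

send_rows --commands '[[[25, 0, 0, 0, 0, 0, 0], [65, 0, 0, 0, 0, 0, 0], [105, 0, 0, 0, 0, 0, 0], [140, 0, 0, 0, 0, 0, 0], [160, 0, 0, 0, 0, 0, 0]]]'

```text
t: 18.05
tool_pos: [0.3913, -0.1766, 0.2774]
orientation: [0.001, 0.226, 0.974, -0.0]
force: [0.1, -0.6, 0.6]
gripper_width: 0.0473
grip_force: 0.0
```

```bash
cat > fin.py <<'E'
from fit import *
from mv import G
np.set_printoptions(precision=4,suppress=True)
o=[]
for n in ['scene','top']:
    c=cam(n);P=cloud(c).reshape(-1,3);d=[.536,-.248]
    m=(np.hypot(P[:,0]-d[0],P[:,1]-d[1])<.045)&(P[:,2]>.09)&(P[:,2]<.215)
    f=lambda s:sdf_car((P[m]-[s[0],s[1],s[3]])@R.from_euler('z',s[2]).as_matrix())
    r=least_squares(f,[*d,1.1,.097],loss='soft_l1',f_scale=.002,x_scale=[.01,.01,.1,.01])
    Rg=R.from_euler('z',G[2]).as_matrix();gc=(r.x[:2]-G[:2])@Rg[:2,:2]
    print(n,r.x,'gon',gc,'a pos',np.arctan2(-gc[1],-gc[0]),'a yaw',r.x[2]-G[2])
    g=(P-[G[0],G[1],.145])@Rg
    a=np.arctan2(-g[:,1],-g[:,0]);q=np.hypot(np.hypot(g[:,0],g[:,1])-.13,g[:,2])
    k=(q>.0095)&(q<.016)&(a>1.03)&(a<1.6)&(g[:,2]>-.012)
    print('collar a',np.histogram(a[k],np.arange(1.,1.3,.02))[0],np.percentile(a[k],[50,97]))
    for l in ['objective_can','filter_cube']:
        for e in bot.recognise(n,l)[:1]: print(l,toworld(c,e['point']))
    u,v=map(int,proj(c,[.536,-.248,.145]));h=45 if n=='scene' else 35
    o.append(cv2.resize(c['img'][v-h:v+h,u-h:u+h,::-1],(400,400),interpolation=cv2.INTER_CUBIC))
cv2.imwrite('pics/fin.png',np.hstack(o))
E
python3 fin.py
```

```text
scene [ 0.5359 -0.248   1.1502  0.0965] gon [-0.081  -0.1013] a pos 0.8962904842158423 a yaw 0.9346572524251864
collar a [ 0  1  3  3  7 13  8  0  0  0  0  0  0  0  0] [1.1084 1.363 ]
objective_can [0.4542 0.191  0.0616]
filter_cube [0.4935 0.2951 0.037 ]
top [ 0.5363 -0.2479  1.1659  0.0975] gon [-0.0806 -0.1012] a pos 0.8982794381750496 a yaw 0.9504079980255886
collar a [ 0  0  0  3 10 14 14  0  0  0  0  0  0  0  0] [1.1166 1.5374]
objective_can [0.4632 0.1819 0.0641]
filter_cube [0.5044 0.2871 0.0386]
```

View pics/fin.png

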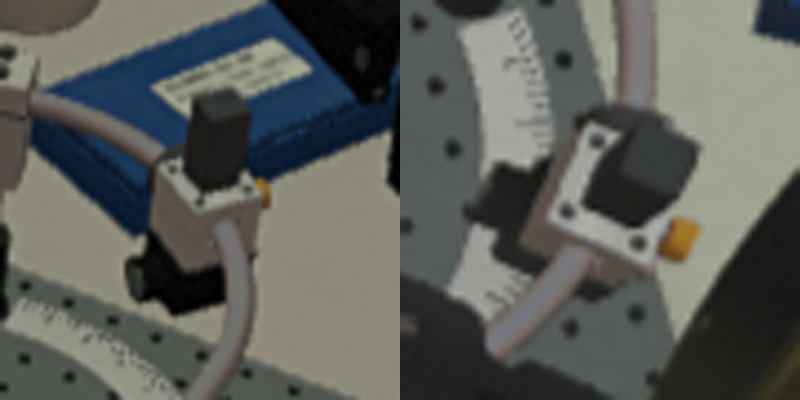

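The carrier sits against the collar and upright. The collar, can and cube have not moved within measurement, and the gripper is clear. Handing in.

```bash
python3 -c "
from plant import bot
print(bot.sign_off())"
```

```text
the job is handed in; nothing more can be done
None
```

The detector carrier is back on the rod, upright and resting against the stop collar with its lens to the sample; final contact was about 4 N, the collar, can and cube show no shift in the camera check, and the job was handed in at about 18 s.

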